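# Set the measuring stop whose catch may be on

### The arm

A 6-joint arm with a two-finger parallel gripper is mounted at the origin on the work surface. World frame = base frame: x ahead of the robot, y to its left, z up, the work surface at z = 0. Lengths are in m, angles in degrees, forces in N, time in s.
With the tool pointing down it reaches from about 0.3 to 0.775 m from the base axis. Payload 14.6 kg.
Tool frame: the origin (TCP) lies at the centre of the arm's flange, where the gripper is bolted on; the fingertips stand 173 mm ahead of it and the grasp point (between the pads) lies 155 mm ahead of it; x points along the fingers, y is the direction in which the jaws open and shut, and the axes are right-handed (so a half turn about x gives the same grasp; the last joint's range is limited). The gripper opens to 85 mm and grips with 20 to 120 N. Pads are 22 mm wide; open, the fingers measure 114 mm over their backs; the gripper's body (76 mm by 85 mm) begins 54 mm behind the grasp point. The pads swing forward as they close: fully open they stand 13 mm farther back than shut.
Start: joints at [-76.009, 17.183, 87.147, -0, 75.671, -3.816], TCP at [0.168, -0.524, 0.405] pointing down, gripper open.
Joint ranges: [-173.82, 173.82], [-45.26, 126.66], [13.44, 144.39], [-59.66, 239.66], [0, 175.72], [-146.38, 146.38]. Speed limits (degrees/s): [127.2, 127.2, 147.25, 180, 180, 180].

### API

Orientations are given as a 3x3 rotation matrix whose columns are the frame's x, y, z axes.
In Python, from bench import manip gives the robot as it stands. The module is installed in compiled form; this text tells all that it offers.
- The arm moves only by the shell command python3 -m crank 'ROWS' [OPENING] [FORCE]. ROWS is JSON, a list of rows, each a list of 4 numbers: the shift along the tool's x, y, z in units of 25 mm (1.0 is 25 mm), then the turn about the tool's x in units of 5 degrees (1.0 is 5 degrees). A call has 1 to 20 rows; each row is the pose to reach, as a shift and turn from the pose commanded when the call began, along the tool's axes at that moment; what a row does not reach only later rows make up. A row lasts 1/10 s, in which the tool goes at most 50 mm and 8.59 degrees, less where a joint would pass 70% of its speed; a pose out of reach is approached as far as the arm can. A call with a gripper value outside its range is refused whole. OPENING is the opening, from 0 (shut) to 1 (fully open), set as the call begins (- or left out, the last holds). The fingers move at their own pace and stop on an object; FORCE is the grip in N (left out, the last holds). Time passes only in rows, so rows that repeat a pose let the fingers close. It gives the time, the measured TCP pose, the force and the opening at its end, in the units of the state.
- manip.get_obs(): the state, without advancing time (a new reading comes with each control period).
- manip.capture(name): name is "scene" or "side" or "wrist"; returns a dict with "pixels" (480x640x3 uint8, blue, green, red), "z_map" (480x640 float32, m along the optical axis (not along the pixel's ray), 0 where there is no reading), "vertical_fov" (degrees; the focal length in pixels is half the picture's height over the tangent of half this angle, whatever the lens; pixels are square), "cx", "cy" (the principal point, pixels), "R" (3x3) and "t" (3): a world point X has camera coordinates R X + t; the wrist camera has in their place "T_tool_cam" (4x4, takes a point from camera to tool coordinates, whose origin is the TCP and whose axes are the tool frame's). Camera axes: x right, y down, z forward; pixel columns grow to the right and rows downward; lengths in m; the calibration is good to about 2 mm. A picture is of the moment at which its call begins: read the wrist's pose just before it.
- manip.hand_in(): hands the job in, once; it reports no verdict.
Trained networks look in a picture, given as the dict that the camera call returned (one of the last four; its "shot" number tells which), for a name from the list of things; names that differ only in an ending like _2 or _b are one class to them, and where a whole thing is asked for, a point or a joint stands for the part that bears it (a point fixed in the world has none). Each returns a list of dicts, best first, with "conf" (0 to 1); they miss things now and then, are a little off and sometimes report something else, mostly with a low value. They report only what shows in the picture. A call takes as long as a camera call.
- manip.spot_in(target, picture): "point" ([x, y, z] in m, in the coordinates of the camera as it stood for that picture, good to about 4 mm: the middle of the surface that is visible of it).
- manip.masks_of(target, picture): "region" (480x640 bool, what is visible of it).
The state is a dict: "time_s": time; "joint_pos": joint angles; "joint_vel": joint speeds; "joint_torque": joint torques, N m; "ee_pos": TCP position; "eef_rot": TCP orientation; "contact_force": force on the tool from outside, world axes, zero at the start; "moment": the same for the moment, N m; "gripper_width": opening from 0.0 (shut) to 1.0 (fully open).
Only numpy, scipy, OpenCV 4.12 (cv2) and the standard library are available. Lean on these libraries where they do the work, as an engineer would, in place of code of your own. Each camera call takes 0.05 s, during which the arm holds its last target.

### The job

Set the stop on the sloping jig for the next batch of plates: take the yellow carriage by its black grip, slide it away from the blue parking block and leave it with its white pointer within the width of the red flag. Nobody can see whether the parking catch is on, so try the carriage first; if it stops short after a few millimetres, leave it drawn out there, press the green button right in to free it, and then slide it. Do not shift the flag or disturb the other things on the bench.

Things in the scene. Friction and masses are not known exactly. Their poses are not given: they have to be found in the camera images.
- jig: Measuring-stop jig fixed to the bench: dark base plate 200 x 560 mm with a sloping grey bed on it. Origin: centre of its underside; x away from the robot side, y along the jig towards the blue parking block, z up. Turned up to 12 degrees about z. The catch inside the blue block cannot be seen; it is on in about half of the cases.
- bed_mid (a point): Middle of the upper face of the grey bed (150 mm up the slope x 450 mm along y), 100 mm above the bench. The bed slopes 30 degrees about the jig's y: near edge low, far edge high. Axes: x up the slope, y as the jig's, z square out of the bed ([-0.50, 0, 0.87] in the jig's axes).
- bar_mid (a point): Middle of the underside of the light bar that runs along y over the whole bed: 34 mm wide, 22 mm thick, underside 273 mm above the bench, 8 mm nearer than bed_mid. A gripper coming straight down on grip or button hits it: come in square to the bed, tilted 30 degrees towards the robot. Its posts stand at the ends (262 mm from the middle), 73 to 98 mm beyond bed_mid. Axes as the jig's.
- carriage (a joint): How far the yellow stop carriage is drawn from the parking block along the jig's -y, in m: 0 parked (the start), at most 0.255. About 1.5 N of friction; stays where it is left. If the hidden catch holds, it moves about 9 mm (play) and stops dead; if not, it keeps sliding. Moving the carriage does not harm the catch.
- carriage_grip (a point): Middle of the black grip on the yellow carriage, 55 mm off the bed. The carriage is a block 76 mm (up the slope) x 60 mm (along y), its top 31 mm off the bed. The grip on it is 28 mm (up the slope) x 18 mm (along y) and stands square to the bed, from 31 to 76 mm off it. Axes as bed_mid.
- pointer (a point): End of the white pointer, 4 mm wide along y, on the upper (far) side of the carriage, at the middle of the carriage's width. Axes as bed_mid.
- flag_mid (a point): Middle (along y) of the near face of the red index flag, 12 mm wide along y, 36 mm high, on the far edge of the bed. It marks the wanted place of the pointer, 100 to 240 mm along -y from the parked pointer. It slides if pushed with over 3 N. The pointer passes in front of it without touching. Axes as bed_mid.
- button_top (a point): Centre of the top of the green round release button, 28 mm across, on the blue parking block (75 x 72 mm, top 28 mm off the bed). The button's top is 42 mm off the bed, 90 mm along +y from the parked carriage grip. Pressed along -z of bed_mid. Axes as bed_mid.
- button (a joint): How far the button is pressed in, in m: 0 out, 0.008 fully in (about 4.5 N; it springs back). 7 mm or more, once, frees a holding catch for good; if the catch is off it does nothing. Interlock: with the carriage drawn less than 5 mm from the block it stops after about 2 mm; with the carriage left drawn to the end of the 9 mm play it goes right in.
- gusset: three-cornered dark steel plate, 10 mm thick, about 108 mm along each side, lying loose in front of the jig; a bystander, leave alone. Origin at its underside
- flat_bars: two short flat steel bars on one another (one loose piece, 150 x 34 x 16 mm), lying in front of the jig; a bystander, leave alone. Origin at its underside
- hammer: hand hammer lying on the bench; a bystander, leave alone. Origin at its underside
- brush: hand brush lying on the bench; a bystander, leave alone. Origin at its underside
- disc: brass-coloured flat disc, 110 mm across, 6 mm thick, lying on the bench; a bystander, leave alone. Origin at its underside
- spray: standing metal can, 60 mm across, 170 mm high; a bystander, leave alone. Origin at its underside

How it is judged:
By the outcome, as a careful person would: the job done as asked, in the order asked, and still so for the second after the job is handed in, with the robot touching nothing.
It also fails if it takes over 62 s, if anything falls off the work surface, if the arm or the gripper's body presses on something with over 40 N, if the wrist force passes 120 N, or if a joint passes its speed limit or range.

## Working session

There is one attempt and no reset: what is moved stays moved. The work goes in short steps, Python scripts to look and compute and a shell command to move; the robot and the scene stay as the last step left them, time stands still between calls to the robot, and variables do not carry over. Pictures are saved under pics/ and viewed, and the job is handed in when it is done.

```bash
mkdir -p pics; ls
python3 - <<'E'
from bench import manip
import cv2,numpy as np
o=manip.get_obs(); print({k:np.round(v,3).tolist() for k,v in o.items()})
for n in ["scene","side","wrist"]:
    c=manip.capture(n); cv2.imwrite(f"pics/{n}0.png",c["pixels"])
    print(n,c["vertical_fov"],c["cx"],c["cy"],c.get("R"),c.get("t"),c.get("T_tool_cam"))
    if n!="wrist":
        for t in ["carriage_grip","pointer","flag_mid","button_top","jig"]:
            r=manip.spot_in(t,c)
            for d in r[:2]:
                X=c["R"].T@(np.array(d["point"])-c["t"]); print(t,round(d["conf"],2),X.round(4))
E
```

```text
pics
{'time_s': 0.0, 'joint_pos': [-76.009, 17.217, 87.182, 0.002, 75.67, -3.815], 'joint_vel': [-0.014, -0.033, -0.011, 0.01, 0.034, 0.042], 'joint_torque': [0.0, -54.35, -36.18, -0.0, 0.004, 0.0], 'ee_pos': [0.168, -0.524, 0.404], 'eef_rot': [[-0.0, 0.306, -0.952], [0.001, -0.952, -0.306], [-1.0, -0.001, -0.0]], 'contact_force': [-0.316, 0.475, -0.048], 'moment': [0.015, -0.041, -0.026], 'gripper_width': 0.998}
scene 47.4189940632555 322.4714539668863 241.66049562793356 [[ 0.09756655  0.99502959 -0.0199217 ]
 [ 0.63697866 -0.0778134  -0.76694411]
 [-0.76468226  0.0621384  -0.6414046 ]] [-0.05141832 -0.14782488  1.92427102] None
carriage_grip 0.71 [0.5375 0.1186 0.1418]
jig 0.97 [0.5392 0.0191 0.0912]
side 52.333526688929965 316.44979148441166 237.24667788719037 [[-0.9287804  -0.37037749  0.01369251]
 [-0.20481498  0.4821147  -0.85183111]
 [ 0.30889771 -0.79396847 -0.52363754]] [0.4598166  0.23637955 1.20021738] None
carriage_grip 0.88 [0.4998 0.1385 0.1307]
pointer 0.84 [0.5    0.1318 0.1236]
jig 0.72 [0.5012 0.2137 0.1376]
wrist 63.45102663415199 317.3372121610947 238.76530436055086 None None [[ 1.86143118e-04 -3.10928793e-01  9.50433191e-01  2.98722618e-02]
 [ 9.99999983e-01  6.41236907e-05 -1.74873115e-04  5.46181975e-05]
 [-6.57219735e-06  9.50433207e-01  3.10928800e-01 -8.05134532e-02]
 [ 0.00000000e+00  0.00000000e+00  0.00000000e+00  1.00000000e+00]]
```

View pics/scene0.png

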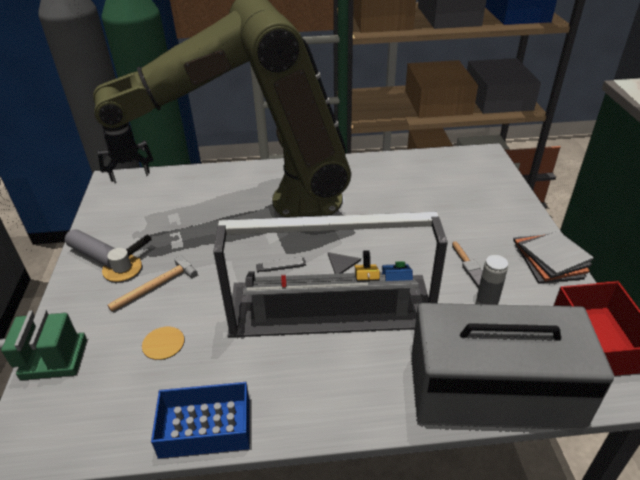

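View pics/side0.png

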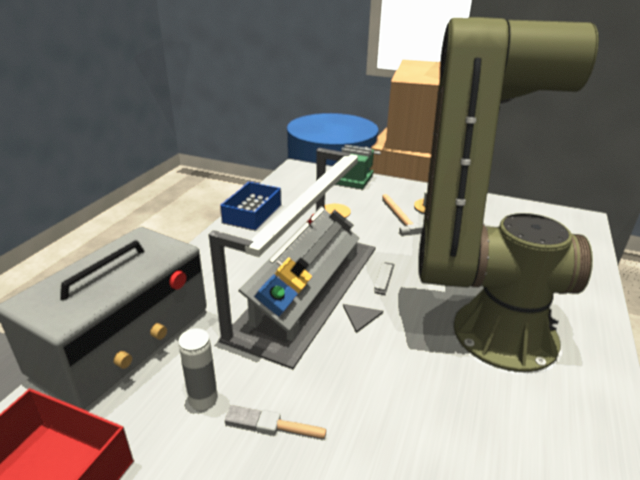

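View pics/wrist0.png

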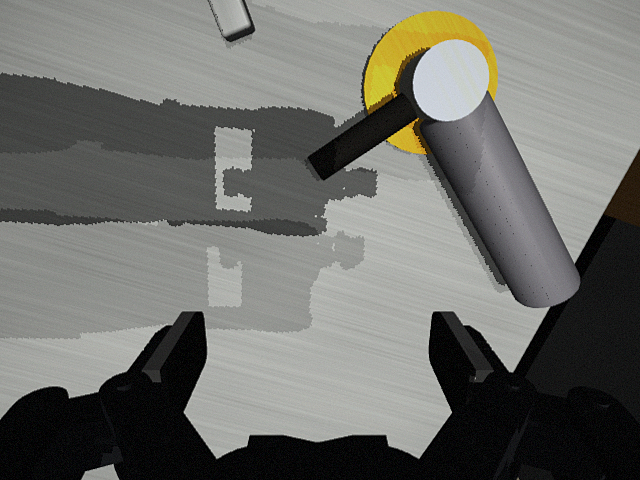

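The scene view shows the jig with the light bar (220–440, 222), red flag about (283,281), yellow carriage (367,272) and blue block with green button (398,270). The side view has the carriage at (293,272) and button at (278,293). Next, measure these with depth.

```bash
cat > h.py <<'E'
from bench import manip
import cv2,numpy as np
def cloud(c):
    f=240/np.tan(np.radians(c["vertical_fov"]/2)); z=c["z_map"].astype(float)
    v,u=np.mgrid[0:480,0:640]
    P=np.dstack([(u-c["cx"])/f*z,(v-c["cy"])/f*z,z])
    if "R" in c: W=(P-np.array(c["t"]))@np.array(c["R"])
    else:
        o=c["_obs"]; T=np.array(c["T_tool_cam"]); W=(P@T[:3,:3].T+T[:3,3])@np.array(o["eef_rot"]).T+np.array(o["ee_pos"])
    W[z<=0]=np.nan
    return W
def cap(n):
    o=manip.get_obs(); c=manip.capture(n); c["_obs"]=o; return c
def colour(c):
    h=cv2.cvtColor(c["pixels"],cv2.COLOR_BGR2HSV).astype(int); H,S,V=h[...,0],h[...,1],h[...,2]
    return dict(yellow=(H>17)&(H<30)&(S>150)&(V>90),green=(H>45)&(H<85)&(S>120),blue=(H>98)&(H<125)&(S>120)&(V>40),red=((H<6)|(H>174))&(S>150)&(V>60))
E
python3 - <<'E'
from h import *
for n in ["scene","side"]:
    c=cap(n); W=cloud(c); m=colour(c)
    np.savez(f"{n}.npz",W=W,px=c["pixels"],R=c["R"],t=c["t"],cx=c["cx"],cy=c["cy"],fov=c["vertical_fov"])
    box=(W[...,0]>.3)&(W[...,0]<.75)&(abs(W[...,1])<.4)&(W[...,2]>.05)&(W[...,2]<.25)
    for k,v in m.items():
        M=v&box; P=W[M]
        if len(P): print(n,k,len(P),np.nanmedian(P,0).round(4),np.nanpercentile(P,3,axis=0).round(3),np.nanpercentile(P,97,axis=0).round(3))
    B=W[(W[...,2]>.285)&(W[...,2]<.31)&(W[...,0]>.3)&(W[...,0]<.75)&(abs(W[...,1])<.45)]
    print("bar",len(B),B.mean(0),B.min(0),B.max(0))
    r=cv2.minAreaRect(B[:,:2].astype(np.float32)*1000); print(r)
    for t in ["carriage_grip","pointer","flag_mid","button_top"]:
        r=manip.masks_of(t,c)
        for d in r[:1]:
            g=d["region"]; print(t,d["conf"],g.sum(),np.nanmedian(W[g],0),np.argwhere(g).mean(0))
    im=c["pixels"]; y0,x0,y1,x1=(210,200,350,460) if n=="scene" else (140,210,370,390)
    s=3; cv2.imwrite(f"pics/{n}crop.png",cv2.resize(im[y0:y1,x0:x1],None,fx=2.6,fy=2.6,interpolation=cv2.INTER_CUBIC))
E
```

```text
scene yellow 272 [0.5421 0.1153 0.1358] [0.496 0.091 0.119] [0.551 0.146 0.147]
scene green 43 [0.5194 0.2102 0.1367] [0.514 0.201 0.131] [0.528 0.222 0.143]
scene blue 359 [0.5489 0.196  0.1328] [0.499 0.167 0.118] [0.559 0.232 0.144]
scene red 39 [ 0.5627 -0.1004  0.1533] [ 0.555 -0.104  0.143] [ 0.57  -0.096  0.165]
bar 3206 [0.52562926 0.02048317 0.29683384] [ 0.47646536 -0.2551405   0.28500278] [0.63156394 0.29343685 0.30608697]
((553.5083618164062, 19.663848876953125), (544.6820678710938, 128.7066650390625), 86.9265365600586)
carriage_grip 0.68 513 [0.53351991 0.12114678 0.13703374] [269.07992203 367.48732943]
pointer 0.74 459 [0.53513937 0.12114678 0.13842596] [268.63180828 367.53594771]
flag_mid 0.54 46 [ 0.5595577  -0.10049994  0.15738157] [279.86956522 283.19565217]
side yellow 457 [0.508  0.1391 0.1253] [0.474 0.103 0.105] [0.534 0.156 0.143]
side green 116 [0.5048 0.2193 0.134 ] [0.495 0.204 0.124] [0.518 0.228 0.14 ]
side blue 711 [0.5126 0.226  0.118 ] [0.481 0.175 0.098] [0.542 0.242 0.14 ]
side red 255 [0.7136 0.2998 0.1657] [0.708 0.276 0.144] [0.724 0.316 0.18 ]
bar 2555 [0.52019091 0.09014749 0.29522648] [ 0.47107195 -0.25532897  0.28501792] [0.62761583 0.29863067 0.30156132]
((548.3313598632812, 22.003082275390625), (549.9417724609375, 125.39737701416016), 86.42436218261719)
carriage_grip 0.65 861 [0.49977567 0.13455198 0.12891966] [273.50754936 293.18234611]
pointer 0.68 799 [0.49856543 0.13459072 0.13025588] [273.47559449 293.5494368 ]
```

Run:
```python
from h import *
for n in ["scene","side"]:
    d=np.load(n+".npz"); W=d["W"]
    s=(W[...,2]>.288)&(W[...,2]<.303)&(abs(W[...,1]-.02)<.2)&(W[...,0]<.58)&(W[...,0]>.45)
    B=W[s]; 
    # centre x per y-bin
    ys=np.arange(-.17,.21,.02); cx=[];ed=[]
    for y in ys:
        q=B[abs(B[:,1]-y)<.01]; lo,hi=np.percentile(q[:,0],[2,98]); cx.append((lo+hi)/2); ed.append(hi-lo)
    p=np.polyfit(ys,cx,1); print(n,"bar x=",p,"yaw",np.degrees(np.arctan(-p[0])),"w",np.mean(ed),"z",np.median(B[:,2]))
    # ends of bar
    e=W[(W[...,2]>.285)&(W[...,2]<.305)&(W[...,0]<.65)&(W[...,0]>.4)]; print("ends",np.percentile(e[:,1],[.5,99.5]))
    # bed plane points: grey
    px=d["px"].astype(int); grey=(px.max(2)-px.min(2)<25)
    q=W[grey&(W[...,0]>.42)&(W[...,0]<.58)&(W[...,1]>-.2)&(W[...,1]<.07)&(W[...,2]>.06)&(W[...,2]<.16)]
    if len(q)>50:
        best=None;rng=np.random.default_rng(0)
        for _ in range(500):
            a=q[rng.choice(len(q),3,False)]; nn=np.cross(a[1]-a[0],a[2]-a[0]); l=np.linalg.norm(nn)
            if l<1e-6: continue
            nn/=l; r=abs((q-a[0])@nn)<.003
            if best is None or r.sum()>best.sum(): best=r
        Q=q[best]; m=Q.mean(0); nn=np.linalg.svd(Q-m)[2][2]; nn*=np.sign(nn[2]); print("bed",len(q),len(Q),m,nn,"yaw",np.degrees(np.arctan2(-nn[1],-nn[0])))
        print(np.percentile(Q,[1,99],axis=0))
```

```text
scene bar x= [0.0578479  0.50980501] yaw -3.310750897321383 w 0.03502291797580379 z 0.29809331215129764
ends [-0.25152468  0.29016623]
bed 1794 1030 [ 0.52370018 -0.05913616  0.10908085] [-0.50588589  0.02162363  0.86232933] yaw -2.447565394023852
[[ 0.44699502 -0.1941847   0.06441513]
 [ 0.57880331  0.06632584  0.14087186]]
side bar x= [0.06148178 0.50205551] yaw -3.5182179391717034 w 0.03250191904061361 z 0.29647122295732875
ends [-1.98991106  0.29684891]
bed 3244 2329 [ 0.50542405 -0.05380602  0.09734669] [-0.50146944  0.02950471  0.86467212] yaw -3.3672015898447287
[[ 0.44137814 -0.19207449  0.06152093]
 [ 0.57546088  0.06522148  0.13604676]]
```

View pics/scenecrop.png

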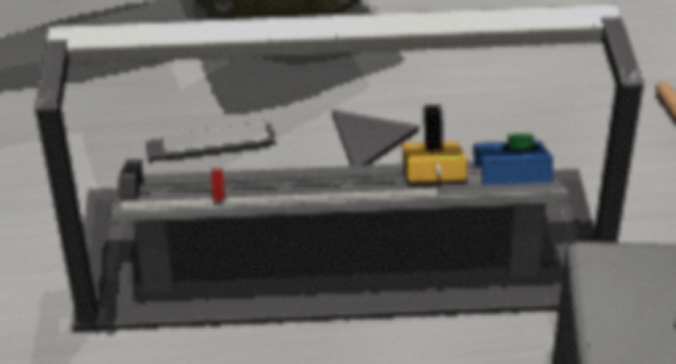

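View pics/sidecrop.png

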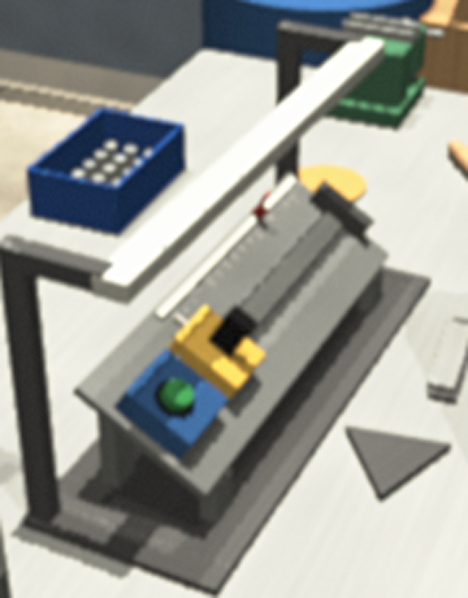

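```bash
python3 -m crank '[[-8,-15.5,-16.8,-31.76],[-8,-15.5,-16.8,-31.76],[-8,-15.5,-16.8,-31.76],[-8,-15.5,-16.8,-31.76],[-8,-15.5,-16.8,-31.76],[-8,-15.5,-16.8,-31.76],[-8,-15.5,-16.8,-31.76],[-8,-15.5,-16.8,-31.76],[-8,-15.5,-16.8,-31.76],[-8,-15.5,-16.8,-31.76],[-8,-15.5,-16.8,-31.76],[-8,-15.5,-16.8,-31.76],[-8,-15.5,-16.8,-31.76],[-8,-15.5,-16.8,-31.76],[-8,-15.5,-16.8,-31.76],[-8,-15.5,-16.8,-31.76],[-8,-15.5,-16.8,-31.76],[-8,-15.5,-16.8,-31.76],[-8,-15.5,-16.8,-31.76],[-8,-15.5,-16.8,-31.76]]'
python3 - <<'E'
from h import *
o=manip.get_obs(); print(o["joint_pos"],o["eef_rot"])
c=cap("wrist"); cv2.imwrite("pics/w1.png",c["pixels"])
E
```

```text
time_s: 3.15
ee_pos: [0.4495, -0.0263, 0.6047]
eef_rot: [[0.0, 0.058, 0.998], [-0.0, 0.998, -0.058], [-1.0, -0.0, 0.0]]
contact_force: [-0.4, -0.2, -0.3]
gripper_width: 0.993
[-8.00693171e+00  6.11717059e-02  8.07942997e+01 -7.70118090e-05
  9.91371482e+01 -9.46698583e+01] [[ 1.27371381e-04  5.82102085e-02  9.98304340e-01]
 [-1.92567131e-05  9.98304348e-01 -5.82102065e-02]
 [-9.99999992e-01 -1.18097459e-05  1.28276340e-04]]
```

View pics/w1.png

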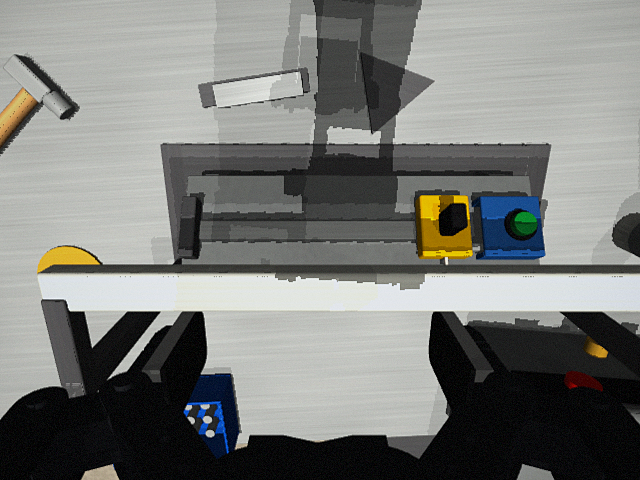

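The wrist view shows the grip at (453,219), pointer tip at (445,261), green button at (521,222), bar across at y≈290, and the flag hidden. Next I'll measure from depth.

Run:
```python
from h import *
c=cap("wrist"); W=cloud(c); m=colour(c); px=c["pixels"].astype(int)
th=np.radians(-3.4); ex=np.array([np.cos(th),np.sin(th),0]); ey=np.array([-np.sin(th),np.cos(th),0])
c30,s30=np.cos(np.pi/6),.5
Rb=np.c_[ex*c30+np.array([0,0,s30]),ey,-ex*s30+np.array([0,0,c30])]; 
grey=(px.max(2)-px.min(2)<25)
q=W[(W[...,0]>.43)&(W[...,0]<.49)&(W[...,1]>-.15)&(W[...,1]<.05)&(W[...,2]>.04)&(W[...,2]<.16)&grey]
mm=np.median(q,0); U=np.linalg.svd(q-q.mean(0),full_matrices=False)[2][2]; print("bed",len(q),q.mean(0),U)
mid=np.array([.515,.02,.1])
def show(k,P):
    L=(P-mid)@Rb; print(k,len(P),np.nanmedian(P,0).round(4),"bedframe p3/50/97",np.nanpercentile(L,[3,50,97],axis=0).round(4).tolist())
box=(W[...,0]>.4)&(W[...,0]<.6)&(abs(W[...,1])<.3)&(W[...,2]>.04)&(W[...,2]<.25)
for k in ["yellow","green","blue","red"]: show(k,W[m[k]&box]) if (m[k]&box).any() else None
blk=(px.max(2)<45)&box; v,u=np.mgrid[0:480,0:640]; blk&=(u>430)&(u<475)&(v>195)&(v<245)
show("grip",W[blk]); L=(W[blk]-mid)@Rb; show("griptop",W[blk][L[:,2]>.072]) if (L[:,2]>.072).any() else None
show("bed",q)
B=W[(W[...,2]>.285)&(W[...,2]<.31)&(abs(W[...,1]-.02)<.2)&(W[...,0]>.45)&(W[...,0]<.56)]
p=np.polyfit(B[:,1],B[:,0],1); print("bar",p,B[:,2].mean(),np.degrees(np.arctan(-p[0])))
for t in ["carriage_grip","pointer","button_top"]:
    for d in manip.masks_of(t,c)[:1]:
        g=d["region"]; show(t+" net %.2f"%d["conf"],W[g])
```

```text
bed 5550 [ 0.46863306 -0.05460667  0.07593604] [-0.50445835  0.02854763  0.86296397]
yellow 2341 [0.5181 0.1161 0.1334] bedframe p3/50/97 [[-0.0334, 0.0752, 0.0168], [0.0143, 0.0957, 0.0309], [0.0392, 0.1315, 0.0328]]
green 622 [0.5086 0.2097 0.1371] bedframe p3/50/97 [[-0.0099, -0.2478, 0.0296], [0.0037, 0.1891, 0.0419], [0.1273, 0.2047, 0.0702]]
blue 2951 [0.519  0.1961 0.1274] bedframe p3/50/97 [[-0.0329, 0.1498, 0.0118], [0.0088, 0.1759, 0.028], [0.0387, 0.2179, 0.0297]]
grip 822 [0.4923 0.1211 0.1613] bedframe p3/50/97 [[-0.0323, 0.0948, 0.0], [0.0039, 0.0995, 0.0687], [0.0154, 0.1505, 0.0771]]
griptop 377 [0.4857 0.1244 0.1669] bedframe p3/50/97 [[-0.0098, 0.0952, 0.0731], [0.0027, 0.1024, 0.0758], [0.0147, 0.1107, 0.0777]]
bed 5550 [ 0.4689 -0.0569  0.0759] bedframe p3/50/97 [[-0.0717, -0.1677, -0.0016], [-0.0482, -0.0792, 0.0001], [-0.0236, 0.0206, 0.0018]]
bar [0.05876157 0.50376534] 0.29765816687404006 -3.36292306292929
carriage_grip net 0.59 3347 [0.5081 0.1178 0.1365] bedframe p3/50/97 [[-0.0315, 0.0742, 0.0152], [0.0103, 0.0966, 0.0312], [0.039, 0.1327, 0.0764]]
pointer net 0.67 3613 [0.5086 0.1177 0.1352] bedframe p3/50/97 [[-0.0334, 0.0742, 0.0016], [0.0101, 0.0966, 0.0311], [0.0392, 0.1431, 0.0764]]
button_top net 0.96 499 [0.508  0.2128 0.1369] bedframe p3/50/97 [[-0.01, 0.1807, 0.0334], [0.0024, 0.1921, 0.0419], [0.0142, 0.2061, 0.0436]]
```

Position measurements agree with each other. Next I'll find out how the arm behaves at its reach limit, since the commands can't tilt the tool directly. I'm doing this high above everything.

```bash
python3 -m crank '[[-4,0,16,0],[-4,0,16,0],[-4,0,16,0],[-4,0,16,0],[-4,0,16,0],[-4,0,16,0],[-4,0,16,0],[-4,0,16,0],[-4,0,16,0],[-4,0,16,0],[-4,0,16,0],[-4,0,16,0]]'
python3 - <<'E'
from h import *
o=manip.get_obs(); print(o["joint_pos"],o["eef_rot"])
E
```

```text
time_s: 4.6
ee_pos: [0.7165, -0.0421, 0.6317]
eef_rot: [[0.028, 0.059, 0.998], [-0.002, 0.998, -0.059], [-1.0, -0.0, 0.028]]
contact_force: [-0.0, 0.1, -1.3]
gripper_width: 0.998
[-6.29430265e+00  4.64146033e+01  1.34391367e+01  8.32632180e-02
  1.18522407e+02 -9.28569487e+01] [[ 2.83064824e-02  5.92486464e-02  9.97841842e-01]
 [-1.83763160e-03  9.98243243e-01 -5.92203509e-02]
 [-9.99597602e-01 -1.57345877e-04  2.83656320e-02]]
```

```bash
python3 -m crank '[[0,0,20,0],[0,0,20,0],[0,0,20,0],[0,0,20,0],[0,0,20,0],[0,0,20,0],[0,0,20,0]]'
python3 - <<'E'
from h import *
o=manip.get_obs(); print(o["joint_pos"])
E
python3 -m crank '[[0,0,-4,0],[0,0,-4,0],[0,0,-4,0]]'
```

```text
time_s: 5.3
ee_pos: [0.7764, -0.0458, 0.5307]
eef_rot: [[0.051, 0.059, 0.997], [-0.003, 0.998, -0.059], [-0.999, -0.0, 0.051]]
contact_force: [0.3, 0.6, -0.0]
gripper_width: 1.0
[ -6.08560763  54.15995951  13.47977248   0.14427731 109.45580977
 -92.64317924]
time_s: 5.6
ee_pos: [0.6986, -0.0414, 0.5289]
eef_rot: [[0.051, 0.059, 0.997], [-0.003, 0.998, -0.059], [-0.999, 0.0, 0.051]]
contact_force: [2.4, -0.6, 1.6]
gripper_width: 0.998
```

The tilt carries over between calls, so it can be built up by repeated over-reaching. Next I'll check how much each call gains.

```bash
for i in 1; do python3 -m crank '[[0,0,20,0],[0,0,20,0],[0,0,20,0],[0,0,20,0]]' | grep -E "ee_pos|eef|time"; python3 -m crank '[[0,0,20,0],[0,0,20,0]]'| grep -E "ee_pos|eef|time"; python3 -m crank '[[0,0,20,0],[0,0,20,0]]'| grep -E "ee_pos|eef|time"; python3 -m crank '[[-20,0,0,0],[-20,0,0,0]]'| grep -E "ee_pos|eef|time"; done
python3 - <<'E'
from h import *
o=manip.get_obs(); print(o["joint_pos"])
E
```

```text
time_s: 6.0
ee_pos: [0.7905, -0.0472, 0.5004]
eef_rot: [[0.058, 0.059, 0.997], [-0.003, 0.998, -0.059], [-0.998, 0.001, 0.058]]
time_s: 6.2
ee_pos: [0.8011, -0.0477, 0.4855]
eef_rot: [[0.105, 0.059, 0.993], [-0.006, 0.998, -0.059], [-0.994, -0.0, 0.105]]
time_s: 6.4
ee_pos: [0.8116, -0.0483, 0.4643]
eef_rot: [[0.131, 0.059, 0.99], [-0.008, 0.998, -0.059], [-0.991, -0.0, 0.131]]
time_s: 6.6
ee_pos: [0.773, -0.046, 0.55]
eef_rot: [[0.136, 0.059, 0.989], [-0.008, 0.998, -0.059], [-0.991, 0.0, 0.136]]
[ -6.15140506  52.76931704  13.46156055   0.39325217 105.97259615
 -92.62138765]
```

```bash
f(){ grep -E "ee_pos|eef"; }; python3 -m crank '[[0,0,20,0],[0,0,20,0]]'|f ; python3 -m crank '[[0,0,20,0],[0,0,20,0]]'|f;  python3 -m crank '[[0,0,20,0],[0,0,20,0]]'|f; python3 -m crank '[[0,0,20,0],[0,0,20,0]]'|f; python3 -m crank '[[0,0,20,0],[0,0,20,0]]'
python3 - <<'E'
from h import *
o=manip.get_obs(); print(o["joint_pos"])
E
```

```text
ee_pos: [0.7862, -0.0467, 0.5287]
eef_rot: [[0.168, 0.059, 0.984], [-0.01, 0.998, -0.058], [-0.986, -0.0, 0.168]]
ee_pos: [0.7992, -0.0475, 0.5046]
eef_rot: [[0.189, 0.059, 0.98], [-0.011, 0.998, -0.058], [-0.982, -0.0, 0.19]]
ee_pos: [0.8084, -0.0481, 0.4883]
eef_rot: [[0.216, 0.059, 0.975], [-0.013, 0.998, -0.058], [-0.976, 0.0, 0.217]]
ee_pos: [0.8157, -0.0485, 0.4757]
eef_rot: [[0.244, 0.059, 0.968], [-0.014, 0.998, -0.057], [-0.97, 0.0, 0.244]]
time_s: 7.6
ee_pos: [0.8216, -0.0488, 0.4664]
eef_rot: [[0.271, 0.059, 0.961], [-0.016, 0.998, -0.057], [-0.962, -0.0, 0.271]]
contact_force: [-0.5, 1.2, 0.3]
gripper_width: 1.0
[ -6.0106884   59.02307985  13.47949313   0.70867624  91.76613295
 -92.49588061]
```

```bash
f(){ grep -E "ee_pos|eef"; }; python3 -m crank '[[-4,0,20,0],[-4,0,20,0]]'|f ; python3 -m crank '[[-2,0,20,0],[-2,0,20,0]]'|f;  python3 -m crank '[[0,0,20,0],[0,0,20,0]]'|f; python3 -m crank '[[0,0,20,0],[0,0,20,0]]'|f; python3 -m crank '[[0,0,20,0],[0,0,20,0]]'|f; python3 -m crank '[[0,0,20,0],[0,0,20,0]]'
python3 - <<'E'
from h import *
o=manip.get_obs(); print(o["joint_pos"])
E
```

```text
ee_pos: [0.8196, -0.0487, 0.4771]
eef_rot: [[0.3, 0.059, 0.952], [-0.018, 0.998, -0.056], [-0.954, -0.0, 0.3]]
ee_pos: [0.8206, -0.0487, 0.4804]
eef_rot: [[0.328, 0.059, 0.943], [-0.02, 0.998, -0.056], [-0.944, -0.0, 0.329]]
ee_pos: [0.8243, -0.0489, 0.4762]
eef_rot: [[0.354, 0.059, 0.934], [-0.021, 0.998, -0.055], [-0.935, -0.0, 0.354]]
ee_pos: [0.827, -0.0491, 0.4749]
eef_rot: [[0.38, 0.059, 0.923], [-0.023, 0.998, -0.055], [-0.925, -0.0, 0.381]]
ee_pos: [0.8286, -0.0492, 0.4766]
eef_rot: [[0.407, 0.059, 0.912], [-0.024, 0.998, -0.054], [-0.913, -0.0, 0.408]]
time_s: 8.8
ee_pos: [0.8293, -0.0492, 0.4803]
eef_rot: [[0.433, 0.059, 0.899], [-0.026, 0.998, -0.053], [-0.901, -0.0, 0.434]]
contact_force: [-0.1, -0.3, 1.4]
gripper_width: 0.997
[ -6.01804082  58.33531475  13.4895681    1.148475    82.49809026
 -92.51853769]
```

```bash
f(){ grep -E "ee_pos|eef"; }; python3 -m crank '[[0,0,20,0],[0,0,20,0]]'|f ; python3 -m crank '[[0,0,20,0],[0,0,20,0]]'|f;  python3 -m crank '[[0,0,20,0],[0,0,20,0]]'
python3 -m crank '[[0,0,-4,0],[0,0,-4,0],[0,0,-4,0]]'
python3 - <<'E'
from h import *
o=manip.get_obs(); print(o["joint_pos"],o["eef_rot"])
E
```

```text
ee_pos: [0.8293, -0.0492, 0.4858]
eef_rot: [[0.458, 0.059, 0.887], [-0.027, 0.998, -0.053], [-0.888, -0.0, 0.459]]
ee_pos: [0.8285, -0.0491, 0.4929]
eef_rot: [[0.483, 0.059, 0.873], [-0.029, 0.998, -0.052], [-0.875, -0.0, 0.484]]
time_s: 9.4
ee_pos: [0.827, -0.049, 0.5016]
eef_rot: [[0.508, 0.059, 0.859], [-0.03, 0.998, -0.051], [-0.861, -0.0, 0.509]]
contact_force: [-0.3, -0.0, 0.3]
gripper_width: 1.002
time_s: 9.7
ee_pos: [0.7665, -0.0457, 0.4647]
eef_rot: [[0.507, 0.059, 0.86], [-0.03, 0.998, -0.051], [-0.861, 0.0, 0.508]]
contact_force: [1.9, -0.1, 0.8]
gripper_width: 0.997
[ -6.28402887  41.56755666  44.78609721   1.65161645  63.1684908
 -93.24182145] [[ 5.06949473e-01  5.90538201e-02  8.59950509e-01]
 [-2.99501516e-02  9.98254799e-01 -5.08954240e-02]
 [-8.61455292e-01  4.57603016e-05  5.07833415e-01]]
```

```bash
python3 -m crank '[[-8.8,0,-3,0],[-8.8,0,-3,0],[-8.8,0,-3,0],[-8.8,0,-3,0],[-8.8,0,-3,0],[-8.8,0,-3,0],[-8.8,6.1,-16,0],[-8.8,6.1,-16,0],[-8.8,6.1,-16,0],[-8.8,6.1,-16,0],[-8.8,6.1,-16,0],[-8.8,6.1,-16,0],[-8.8,6.1,-16,0],[-8.8,6.1,-16,0],[-8.8,6.1,-16,0],[-8.8,6.1,-16,0],[-8.8,6.1,-16,0],[-8.8,6.1,-16,0]]'
cat >> h.py <<'E'
th=np.radians(-3.4); ex=np.array([np.cos(th),np.sin(th),0]); ey=np.array([-np.sin(th),np.cos(th),0])
Rb=np.c_[ex*np.cos(np.pi/6)+np.array([0,0,.5]),ey,-ex*.5+np.array([0,0,np.cos(np.pi/6)])]
mid=np.array([.515,.02,.1])
def bf(P): return (np.asarray(P)-mid)@Rb
def tgt(p,o):
    "bed-frame grasp/tip offsets: shift in tool units to bring TCP to bed-frame point p"
    X=mid+Rb@np.array(p); return np.array(o["eef_rot"]).T@(X-np.array(o["ee_pos"]))/.025
E
python3 - <<'E'
from h import *
c=cap("wrist"); o=c["_obs"]; cv2.imwrite("pics/w2.png",c["pixels"]); W=cloud(c); m=colour(c); L=bf(W)
print("tcp bf",bf(o["ee_pos"]), "rot",(Rb.T@np.array(o["eef_rot"])).round(3).tolist(),o["joint_pos"].round(1) if hasattr(o["joint_pos"],"round") else o["joint_pos"])
box=(abs(L[...,0])<.12)&(abs(L[...,1])<.26)&(L[...,2]>.012)&(L[...,2]<.1)
for k in m:
    M=m[k]&box
    if M.sum()>5: print(k,M.sum(),np.argwhere(M).mean(0)[::-1].round(),np.percentile(L[M],[3,50,97],axis=0).round(4).tolist())
g=(L[...,2]>.07)&(L[...,2]<.082)&(abs(L[...,0])<.04)&(L[...,1]>.05)&(L[...,1]<.15); print("griptop",g.sum(),np.percentile(L[g],[3,50,97],axis=0).round(4).tolist())
E
```

```text
time_s: 11.5
ee_pos: [0.3218, 0.133, 0.4521]
eef_rot: [[0.506, 0.06, 0.86], [-0.031, 0.998, -0.052], [-0.862, 0.0, 0.507]]
contact_force: [0.0, -0.6, -0.1]
gripper_width: 1.0
tcp bf [0.00319304 0.10131115 0.4046979 ] rot [[0.008, 0.001, 1.0], [-0.0, 1.0, -0.001], [-1.0, -0.0, 0.008]] [ 18.7 -16.5 116.  -13.9  52.7 -62.2]
yellow 4229 [320. 191.] [[-0.0358, 0.0758, 0.0285], [-0.0086, 0.1039, 0.0307], [0.0333, 0.1322, 0.0323]]
green 890 [419. 200.] [[-0.012, 0.1806, 0.0309], [0.0004, 0.1924, 0.0416], [0.0137, 0.2055, 0.0433]]
blue 5205 [406. 194.] [[-0.0359, 0.1501, 0.0247], [-0.0047, 0.1771, 0.0278], [0.0365, 0.2187, 0.0293]]
red 195 [ 96. 263.] [[0.0606, -0.12, 0.0144], [0.0689, -0.1145, 0.0164], [0.0725, -0.1091, 0.0364]]
griptop 764 [[-0.0123, 0.0957, 0.0729], [0.0, 0.1043, 0.0756], [0.0136, 0.1123, 0.0769]]
```

View pics/w2.png

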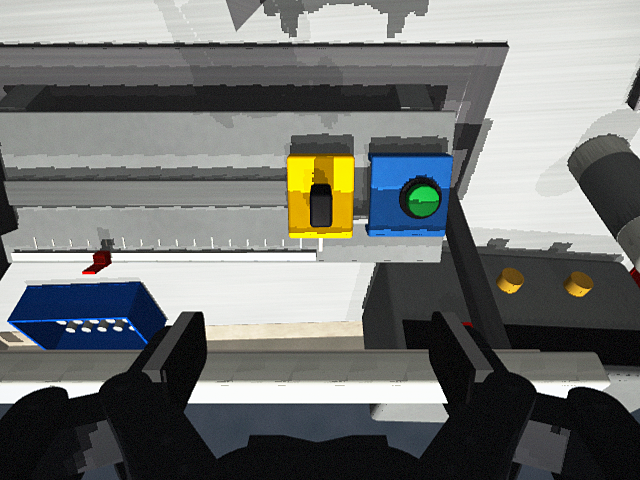

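The picture shows the grip at (320,205), pointer (320,247), flag (97,262) and button (420,200). The tool is square to the bed, so I'll descend on the grip.

```bash
python3 -m crank '[[1.5,0.11,-0.2,0],[3,0.11,-0.2,0],[4,0.11,-0.2,0],[5,0.11,-0.2,0],[6,0.11,-0.2,0],[6.5,0.11,-0.2,0],[7,0.11,-0.2,0],[7.4,0.11,-0.2,0],[7.7,0.11,-0.2,0],[7.7,0.11,-0.2,0],[7.7,0.11,-0.2,0]]' 0.7 40
python3 - <<'E'
from h import *
c=cap("wrist"); o=c["_obs"]; cv2.imwrite("pics/w3.png",c["pixels"])
print("tcp bf",bf(o["ee_pos"]))
E
```

```text
time_s: 12.65
ee_pos: [0.4143, 0.1306, 0.2836]
eef_rot: [[0.506, 0.059, 0.86], [-0.03, 0.998, -0.051], [-0.862, 0.0, 0.507]]
contact_force: [0.0, -0.4, -0.2]
gripper_width: 0.704
tcp bf [-0.00089729  0.10442482  0.21251096]
```

View pics/w3.png

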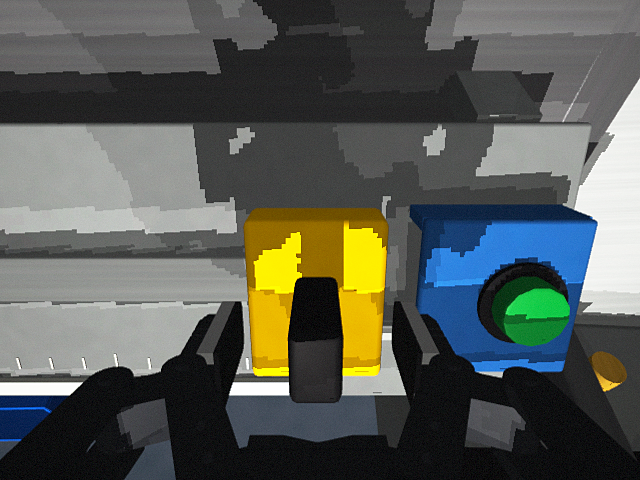

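The grip is centred between the pads at (317,340). I'll close and try the carriage gently.

```bash
python3 -m crank '[[0,0,0,0],[0,0,0,0],[0,0,0,0],[0,0,0,0],[0,0,0,0],[0,0,0,0],[0,0,0,0]]' 0 25
python3 -m crank '[[0,-0.04,0,0],[0,-0.08,0,0],[0,-0.12,0,0],[0,-0.16,0,0],[0,-0.2,0,0],[0,-0.24,0,0],[0,-0.24,0,0],[0,-0.24,0,0]]'
python3 -m crank '[[0,-0.03,0,0],[0,-0.06,0,0],[0,-0.09,0,0],[0,-0.09,0,0],[0,-0.09,0,0]]'
python3 -c "
from h import *
o=manip.get_obs();print(bf(o['ee_pos']),o['contact_force']@Rb)"
```

```text
time_s: 13.4
ee_pos: [0.4142, 0.1302, 0.2838]
eef_rot: [[0.506, 0.06, 0.86], [-0.031, 0.998, -0.051], [-0.862, -0.001, 0.507]]
contact_force: [-5.8, -9.5, 7.4]
gripper_width: 0.207
time_s: 14.2
ee_pos: [0.4139, 0.1247, 0.2838]
eef_rot: [[0.507, 0.059, 0.86], [-0.03, 0.998, -0.051], [-0.862, 0.0, 0.508]]
contact_force: [-5.6, 0.5, 5.6]
gripper_width: 0.206
time_s: 14.7
ee_pos: [0.4137, 0.1225, 0.2838]
eef_rot: [[0.507, 0.059, 0.86], [-0.03, 0.998, -0.051], [-0.862, 0.0, 0.508]]
contact_force: [-5.3, 0.7, 6.1]
gripper_width: 0.209
[-0.00092115  0.09631531  0.21272092] [-1.57099149  0.38538582  7.97760965]
```

```bash
python3 -m crank '[[0,-0.03,0,0],[0,-0.06,0,0],[0,-0.09,0,0],[0,-0.12,0,0],[0,-0.12,0,0]]'
python3 -c "
from h import *
o=manip.get_obs();print(bf(o['ee_pos']),o['contact_force']@Rb)"
```

```text
time_s: 15.2
ee_pos: [0.4135, 0.1203, 0.2837]
eef_rot: [[0.508, 0.058, 0.86], [-0.028, 0.998, -0.051], [-0.861, 0.002, 0.508]]
contact_force: [-3.9, 14.9, 2.2]
gripper_width: 0.206
[-0.0010177   0.09408735  0.21273698] [-2.98909374 14.68523714  4.30127655]
```

```bash
python3 -m crank '[[0,-0.04,0,0],[0,-0.06,0,0],[0,-0.06,0,0]]'
python3 -c "
from h import *
o=manip.get_obs();print(bf(o['ee_pos']),o['contact_force']@Rb)"
```

```text
time_s: 15.5
ee_pos: [0.4134, 0.1197, 0.2837]
eef_rot: [[0.508, 0.056, 0.859], [-0.026, 0.998, -0.05], [-0.861, 0.004, 0.509]]
contact_force: [-2.4, 29.4, -1.2]
gripper_width: 0.203
[-0.00112977  0.09346644  0.21273629] [-4.24100117 29.22321034  1.01597715]
```

It stopped dead, with 29 N and no travel, so the catch is on. I'll unload, open and back off, leaving the carriage drawn out.

```bash
python3 -m crank '[[0,0.04,0,0],[0,0.04,0,0]]'
python3 -m crank '[[0,0.04,0,0],[0,0.04,0,0],[0,0.04,0,0],[0,0.04,0,0],[0,0.04,0,0]]' 0.7
python3 -m crank '[[-0.5,0,0,0],[-1,0,0,0],[-2,0,0,0],[-3.5,0,0,0],[-5,0,0,0],[-5,0,0,0],[-5,0,0,0]]'
cat > look.py <<'E'
from h import *
import sys
c=cap("wrist"); o=c["_obs"]; cv2.imwrite(f"pics/{sys.argv[1]}.png",c["pixels"]); W=cloud(c); m=colour(c); L=bf(W)
print("tcp bf",bf(o["ee_pos"]), "rot",(Rb.T@np.array(o["eef_rot"])).round(3).tolist())
box=(abs(L[...,0])<.12)&(abs(L[...,1])<.26)&(L[...,2]>.012)&(L[...,2]<.1)
for k in m:
    M=m[k]&box
    if M.sum()>5: print(k,M.sum(),np.percentile(L[M],[2,50,98],axis=0).round(4).tolist())
E
python3 look.py w4
```

```text
time_s: 15.7
ee_pos: [0.4135, 0.1201, 0.2837]
eef_rot: [[0.508, 0.057, 0.86], [-0.027, 0.998, -0.05], [-0.861, 0.002, 0.509]]
contact_force: [-4.1, 19.3, 1.9]
gripper_width: 0.208
time_s: 16.2
ee_pos: [0.4137, 0.1198, 0.2834]
eef_rot: [[0.506, 0.059, 0.86], [-0.03, 0.998, -0.051], [-0.862, 0.0, 0.507]]
contact_force: [-0.0, 0.6, -0.1]
gripper_width: 0.699
time_s: 16.9
ee_pos: [0.3502, 0.1236, 0.3914]
eef_rot: [[0.508, 0.059, 0.86], [-0.029, 0.998, -0.051], [-0.861, 0.001, 0.509]]
contact_force: [-0.3, -1.1, 0.8]
gripper_width: 0.702
tcp bf [-0.00206168  0.09360766  0.33771982] rot [[0.01, -0.0, 1.0], [0.001, 1.0, 0.0], [-1.0, 0.001, 0.01]]
yellow 5800 [[-0.0365, 0.0664, 0.0209], [-0.0102, 0.0953, 0.0307], [0.0335, 0.1238, 0.0322]]
green 1339 [[-0.0122, 0.1802, 0.031], [-0.0003, 0.192, 0.0416], [0.0139, 0.2055, 0.0434]]
blue 7541 [[-0.036, 0.1494, 0.0179], [-0.0071, 0.1766, 0.0277], [0.0367, 0.219, 0.0292]]
red 367 [[0.0604, -0.1208, 0.0138], [0.0698, -0.1144, 0.0186], [0.0728, -0.109, 0.0362]]
```

View pics/w4.png

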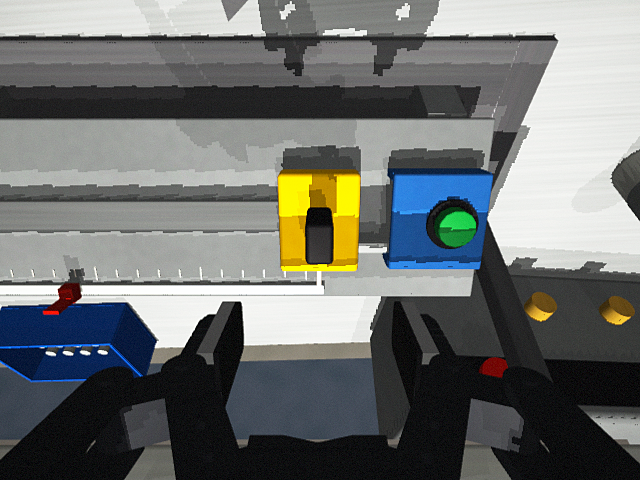

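The carriage reads about 8.8 mm drawn (yellow mid 0.1039→0.0953). Next: shut the gripper and press the button.

```bash
python3 -m crank '[[0,1.5,0,0],[0,3,0,0],[0,3.96,0,0],[0,3.96,0,0],[1,3.96,0,0],[2,3.96,0,0],[3,3.96,0,0],[3.7,3.96,0,0],[4.2,3.96,0,0],[4.5,3.96,0,0],[4.5,3.96,0,0],[4.5,3.96,0,0]]' 0
python3 look.py w5
```

```text
time_s: 18.15
ee_pos: [0.4132, 0.219, 0.2945]
eef_rot: [[0.507, 0.059, 0.86], [-0.03, 0.998, -0.051], [-0.862, 0.0, 0.507]]
contact_force: [-0.7, 0.3, 0.1]
gripper_width: -0.0
tcp bf [-0.00101658  0.19265378  0.22517878] rot [[0.009, -0.0, 1.0], [0.0, 1.0, 0.0], [-1.0, 0.0, 0.009]]
yellow 14568 [[-0.0364, 0.0685, 0.0157], [-0.0154, 0.1057, 0.0306], [0.0359, 0.1253, 0.032]]
green 2401 [[-0.0124, 0.0951, 0.0313], [-0.0062, 0.1911, 0.0417], [0.0091, 0.2065, 0.0894]]
blue 15309 [[-0.036, 0.1505, 0.0162], [-0.0168, 0.1737, 0.0278], [0.0345, 0.2196, 0.0291]]
```

View pics/w5.png

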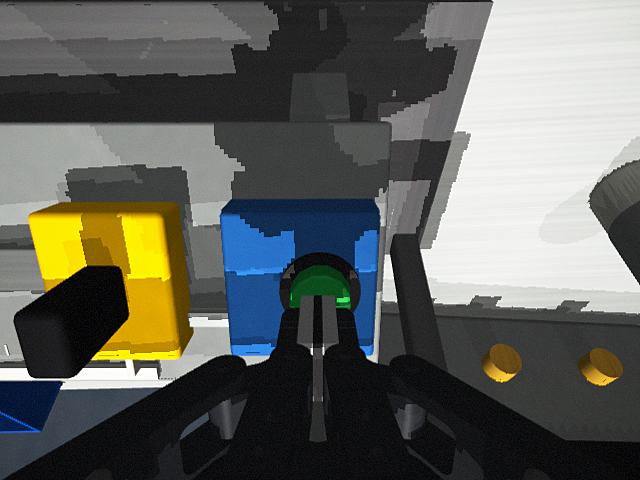

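Fingertips are centred above the button at (318,295). Now I'll press in stages.

```bash
p(){ python3 -c "
from h import *
o=manip.get_obs();print(bf(o['ee_pos']).round(4),(o['contact_force']@Rb).round(2))"; }
python3 -m crank '[[0.15,0,0,0],[0.3,0,0,0],[0.45,0,0,0],[0.45,0,0,0]]' >/dev/null; p
python3 -m crank '[[0.06,0,0,0],[0.12,0,0,0],[0.18,0,0,0],[0.18,0,0,0]]'>/dev/null; p
python3 -m crank '[[0.06,0,0,0],[0.12,0,0,0],[0.12,0,0,0]]'>/dev/null; p
```

```text
[-0.001   0.1927  0.2133] [-0.34  1.38  2.58]
[-0.001   0.1927  0.209 ] [0.46 0.27 3.15]
[-0.001   0.1928  0.2068] [-5.12 -2.8  21.25]
```

The button bottomed out: 21 N at about 8 mm travel. I'll retract, open and return over the grip.

```bash
python3 -m crank '[[-0.5,0,0,0],[-1.5,0,0,0],[-3,0,0,0],[-4.5,0,0,0],[-5.2,0,0,0],[-5.2,0,0,0],[-5.2,-1.5,0,0],[-5.2,-3,0,0],[-5.2,-3.93,0,0],[-5.2,-3.93,0,0],[-5.2,-3.93,0,0]]'
python3 -m crank '[[0,0,0,0],[0,0,0,0],[0,0,0,0],[0,0,0,0]]' 0.7
python3 look.py w6
```

```text
time_s: 20.4
ee_pos: [0.3514, 0.1241, 0.3895]
eef_rot: [[0.506, 0.061, 0.861], [-0.031, 0.998, -0.052], [-0.862, -0.0, 0.507]]
contact_force: [-0.6, -0.2, -0.3]
gripper_width: 0.002
time_s: 20.8
ee_pos: [0.3511, 0.1247, 0.3899]
eef_rot: [[0.506, 0.058, 0.86], [-0.03, 0.998, -0.05], [-0.862, -0.0, 0.507]]
contact_force: [-0.6, 0.0, -0.4]
gripper_width: 0.686
tcp bf [-0.00211657  0.09475077  0.33598843] rot [[0.008, -0.001, 1.0], [0.0, 1.0, 0.001], [-1.0, 0.0, 0.008]]
yellow 5740 [[-0.0365, 0.0671, 0.0202], [-0.0107, 0.0956, 0.0307], [0.0331, 0.1245, 0.0322]]
green 1353 [[-0.0122, 0.1801, 0.0307], [-0.0003, 0.192, 0.0416], [0.0137, 0.2058, 0.0434]]
blue 7599 [[-0.0361, 0.1494, 0.0174], [-0.0069, 0.1766, 0.0277], [0.037, 0.219, 0.0293]]
red 377 [[0.0606, -0.1207, 0.0137], [0.0698, -0.1142, 0.0185], [0.0732, -0.1091, 0.0363]]
```

View pics/w6.png

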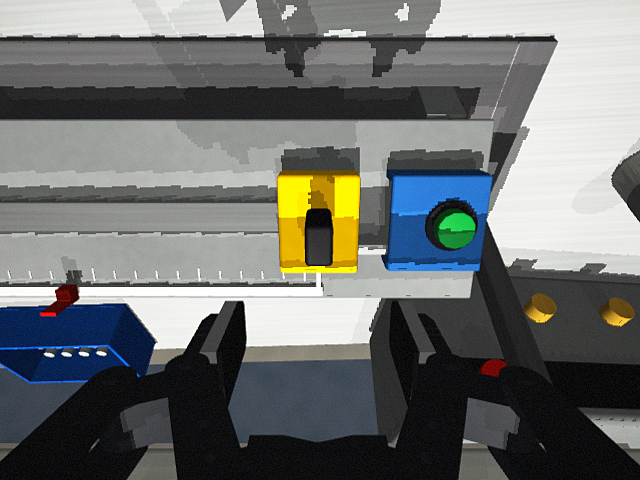

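```bash
python3 -m crank '[[1,0,0,0],[2,0,0,0],[3,0,0,0],[4,0,0,0],[4.5,0,0,0],[4.9,0,0,0],[4.9,0,0,0],[4.9,0,0,0]]'
python3 -m crank '[[0,0,0,0],[0,0,0,0],[0,0,0,0],[0,0,0,0],[0,0,0,0],[0,0,0,0]]' 0 40
python3 -m crank '[[0,-0.1,0,0],[0,-0.2,0,0],[0,-0.3,0,0],[0,-0.4,0,0],[0,-0.5,0,0],[0,-0.6,0,0],[0,-0.6,0,0]]'
python3 -c "
from h import *
o=manip.get_obs();print(bf(o['ee_pos']),o['contact_force']@Rb)"
```

```text
time_s: 21.65
ee_pos: [0.4131, 0.1208, 0.2848]
eef_rot: [[0.507, 0.059, 0.86], [-0.03, 0.998, -0.051], [-0.862, 0.0, 0.507]]
contact_force: [-1.1, -0.7, -0.8]
gripper_width: 0.7
time_s: 22.25
ee_pos: [0.413, 0.1208, 0.285]
eef_rot: [[0.507, 0.059, 0.86], [-0.03, 0.998, -0.051], [-0.861, 0.0, 0.508]]
contact_force: [-5.0, 1.2, 6.0]
gripper_width: 0.203
time_s: 22.95
ee_pos: [0.4121, 0.1056, 0.285]
eef_rot: [[0.507, 0.059, 0.86], [-0.03, 0.998, -0.051], [-0.861, 0.0, 0.508]]
contact_force: [-6.2, -0.3, 6.8]
gripper_width: 0.2
[-0.00085199  0.07935213  0.21412448] [-1.97256453 -0.68511163  8.96809668]
```

It slides freely past 9 mm, so the catch is released. I'll slide on towards the flag.

```bash
python3 -m crank '[[0,-0.3,0,0],[0,-0.7,0,0],[0,-1.1,0,0],[0,-1.5,0,0],[0,-1.9,0,0],[0,-2.3,0,0],[0,-2.7,0,0],[0,-3.1,0,0],[0,-3.5,0,0],[0,-3.9,0,0],[0,-4.3,0,0],[0,-4.7,0,0],[0,-5.1,0,0],[0,-5.5,0,0],[0,-5.9,0,0],[0,-6.3,0,0],[0,-6.7,0,0],[0,-7.1,0,0],[0,-7.4,0,0],[0,-7.4,0,0]]'
python3 look.py w7
python3 - <<'E'
from h import *
c=cap("scene");cv2.imwrite("pics/s7.png",cv2.resize(c["pixels"][210:350,200:460],None,fx=3,fy=3,interpolation=cv2.INTER_CUBIC))
E
```

```text
time_s: 24.95
ee_pos: [0.4012, -0.0796, 0.285]
eef_rot: [[0.507, 0.06, 0.86], [-0.031, 0.998, -0.051], [-0.861, -0.0, 0.508]]
contact_force: [-6.4, -1.6, 6.3]
gripper_width: 0.207
tcp bf [-0.00078413 -0.10618538  0.21406643] rot [[0.009, 0.0, 1.0], [-0.0, 1.0, -0.0], [-1.0, -0.0, 0.009]]
yellow 11960 [[-0.0363, -0.1345, 0.0155], [-0.0224, -0.1057, 0.0306], [0.0049, -0.0774, 0.032]]
green 486 [[-0.0126, -0.1475, 0.0384], [-0.0106, -0.1057, 0.0754], [0.0092, -0.0642, 0.0991]]
blue 10 [[0.0085, -0.1511, 0.0918], [0.0091, -0.1495, 0.0947], [0.0099, -0.1476, 0.0978]]
red 879 [[0.0661, -0.1211, 0.0152], [0.0702, -0.1154, 0.0251], [0.0718, -0.1097, 0.0362]]
```

View pics/w7.png

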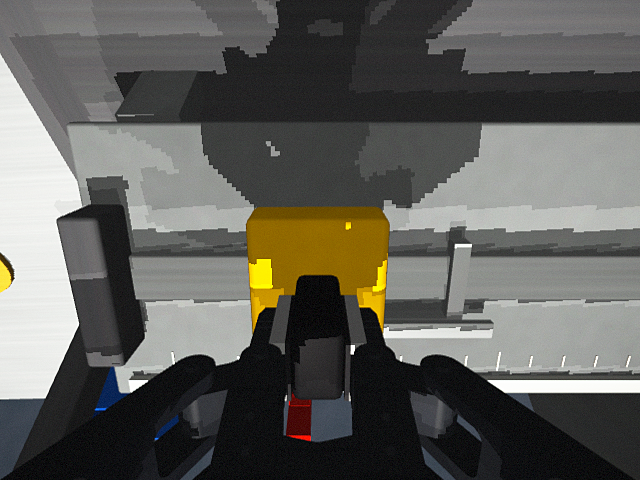

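View pics/s7.png

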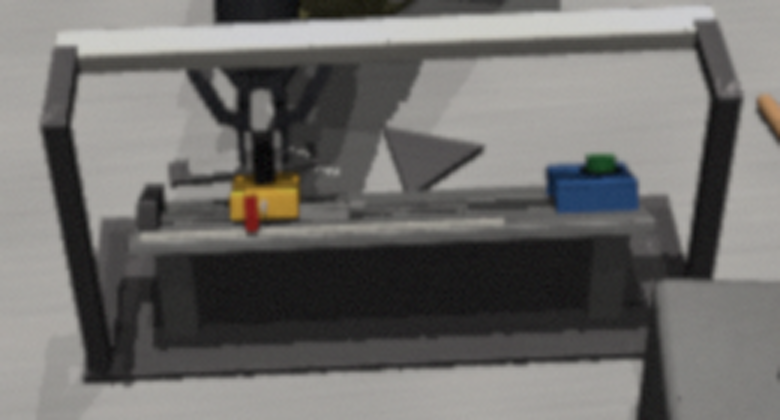

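Carriage middle is at −0.106 and the flag middle at −0.1154 (no shift), so 9.5 mm more is needed.

```bash
python3 -m crank '[[0,-0.1,0,0],[0,-0.2,0,0],[0,-0.3,0,0],[0,-0.38,0,0],[0,-0.38,0,0],[0,-0.38,0,0]]'
python3 -m crank '[[0,0,0,0],[0,0,0,0],[0,0,0,0],[0,0,0,0],[0,0,0,0]]' 0.7
python3 -m crank '[[-0.5,0,0,0],[-1,0,0,0],[-2,0,0,0],[-3.5,0,0,0],[-5,0,0,0],[-6,0,0,0],[-6,0,0,0],[-6,0,0,0]]'
python3 look.py w8
python3 - <<'E'
from h import *
c=cap("scene");cv2.imwrite("pics/s8.png",cv2.resize(c["pixels"][210:350,200:460],None,fx=3,fy=3,interpolation=cv2.INTER_CUBIC))
im=cv2.imread("pics/w8.png");cv2.imwrite("pics/w8c.png",cv2.resize(im[150:310,220:420],None,fx=4,fy=3.7,interpolation=cv2.INTER_CUBIC))
E
```

```text
time_s: 25.65
ee_pos: [0.4006, -0.0886, 0.285]
eef_rot: [[0.507, 0.059, 0.86], [-0.03, 0.998, -0.051], [-0.861, -0.0, 0.508]]
contact_force: [-6.0, -1.4, 7.7]
gripper_width: 0.206
time_s: 26.15
ee_pos: [0.4007, -0.0884, 0.2844]
eef_rot: [[0.506, 0.059, 0.86], [-0.03, 0.998, -0.051], [-0.862, 0.0, 0.507]]
contact_force: [-0.2, -0.4, 0.0]
gripper_width: 0.701
time_s: 26.95
ee_pos: [0.3247, -0.084, 0.4137]
eef_rot: [[0.507, 0.059, 0.86], [-0.03, 0.998, -0.051], [-0.861, -0.0, 0.508]]
contact_force: [-0.4, -0.1, 0.1]
gripper_width: 0.698
tcp bf [-0.00232586 -0.11505928  0.36357526] rot [[0.009, -0.0, 1.0], [-0.0, 1.0, 0.0], [-1.0, -0.0, 0.009]]
yellow 5108 [[-0.0364, -0.1435, 0.0224], [-0.0108, -0.1151, 0.0307], [0.0332, -0.0862, 0.0322]]
green 14 [[-0.0125, -0.1212, 0.0435], [-0.0122, -0.1169, 0.0597], [-0.012, -0.1105, 0.0721]]
blue 402 [[0.0003, -0.1143, 0.0124], [0.0293, 0.1497, 0.0258], [0.0382, 0.1549, 0.0746]]
red 254 [[0.0606, -0.121, 0.0142], [0.0696, -0.116, 0.0169], [0.0725, -0.1106, 0.0362]]
```

View pics/w8.png

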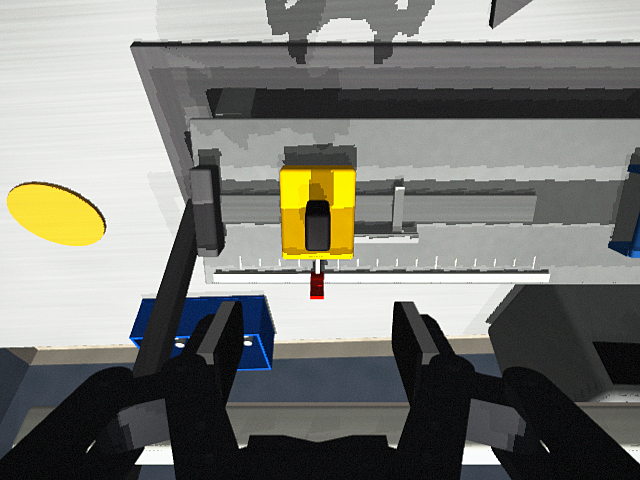

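View pics/w8c.png

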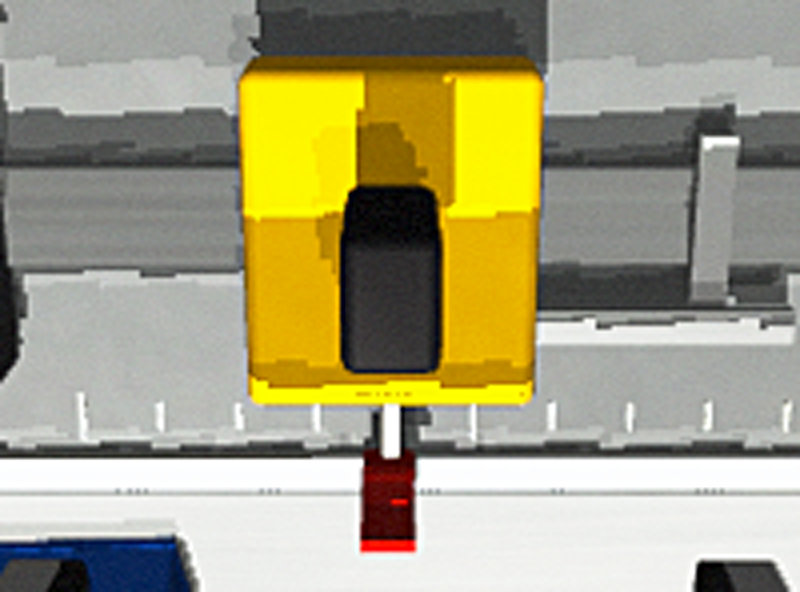

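View pics/s8.png

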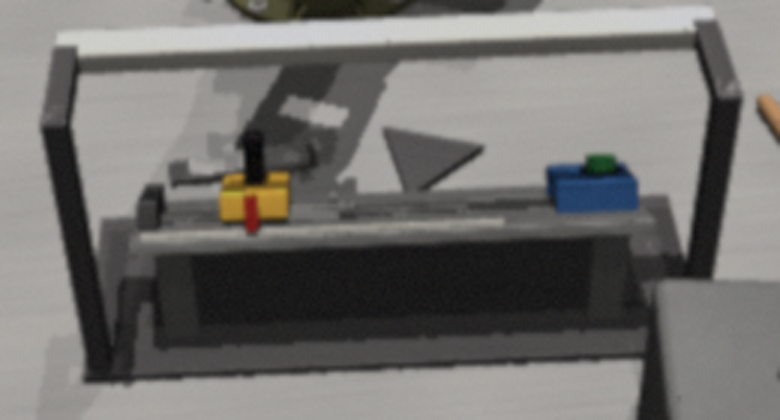

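The pointer (crop columns 382–400) sits within the flag (361–415), with a clear gap to the gripper. Handing in.

```bash
python3 -c "
from bench import manip
print(manip.hand_in())"
```

```text
the job is handed in; nothing more can be done
None
```

The carriage is set: its white pointer is within the width of the red flag. I handed the job in at about 27 s of the 62 s allowed.

- **Tilting the tool:** the move command cannot tilt the tool, so I built up the 30° tilt by over-reaching in short steps, high above the bench. The arm kept the tilt when I brought it back.
- **Trying the carriage:** I took it by the black grip and drew it out. It stopped dead at about 9 mm, with the pull rising to 29 N, so the catch was on. I let go and left it drawn out there.
- **Freeing the catch:** I pressed the green button until it bottomed, at about 8 mm of travel and 21 N. After that the carriage slid freely past the 9 mm stop.
- **Setting the stop:** I slid the carriage to the flag, let go and backed off square to the bed.

**Last checks:**
- The middle of the carriage is at −0.115 m along the jig and the middle of the flag at −0.116 m. The close-up shows the pointer inside the flag's edges.
- The flag reads within about 1.5 mm of where it was at the start, which is measuring noise.
- The gripper was open and clear of everything, with no contact force.
- The other things on the bench looked undisturbed in the parts the last pictures showed. I did not measure their positions again.
- No check failed or disagreed.

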